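# Lock the sprung access panel with its quarter-turn fastener

## Task

The access panel of the grey enclosure stands ajar on its spring. Put a fingertip in the wide slot of its round fastener, push the panel down flush with it and, keeping it pressed, turn the fastener a quarter turn clockwise (seen from above) to its stop, so that the slot points to the green mark and the panel stays locked shut when you let go. Nothing needs gripping or lifting: do not pull the panel further open, and leave the small things round the enclosure where they stand.

Things in the scene. Friction and masses are not known exactly. Their poses are not given: they have to be found in the camera images.
- case: Fixed grey enclosure 190 x 160 mm on the bench, 72 mm high to the underside of its shut panel. Origin: centre of its underside (z = 0); x from the hinge edge to the panel's free edge, y to the left of that, z up. With the panel shut the fastener's axis is upright at x = +40 mm, y = 0 here, its slot floor 80 mm and its collar's top 96 mm above the bench.
- panel (a joint): Opening angle of the hinged aluminium panel (190 x 160 x 6 mm), rad: 0 flush, grows as the free edge rises; begins near 0.11. Hinge along the case's y at x = -95 mm, 72 mm above the bench. A spring lifts it again unless locked; shutting it at the fastener takes about 6 N. Press it nearly flush before the fastener passes 0.85 rad, where the tongue hooks under a ramped catch; else turn back.
- fastener (a joint): Angle of the fastener, rad: 0 open (slot along the case's y, one end at the red mark), grows clockwise seen from above; 1.571 is its stop, locked (slot along the case's x, that end at the green mark on the free-edge side). Begins between 0 and 0.25. Light friction (0.07 N m) keeps it where it is left. A ramp draws in the last 3 mm of the panel.
- fastener_slot (a point): Centre of the slot's orange floor, on the fastener's axis; x along the slot, z up out of it. Steel disc 79 mm across, sunk in a black collar (outer 94 mm, 18 mm above the panel). Slot open on top, 38 mm wide, 15 mm deep, 78 mm long across the disc: shut fingers set in it 20 mm from the axis and led round on an arc push its side wall and turn it.
- vial: Loose small vial with a red cap, 22 mm across, 50 mm high, to be left alone. Origin at the centre of its underside.
- weight: Loose cream-coloured knobbed weight, 28 mm across, 26 mm high, to be left alone. Origin at the centre of its underside.
- coupon: Loose light grey block, 56 x 28 x 12 mm, to be left alone. Origin at the centre of its underside.
- lens: Loose black lens, 35 mm across, 50 mm high, to be left alone. Origin at the centre of its underside.

How it is judged (in metres and radians):
On the way, in this order (a step that is already met when the one before it is completed fails the run):
1. the panel is pushed down against its spring before the fastener engages (value of joint panel below 0.045 rad and value of joint fastener below 1.1 rad), for 0.05 s.
2. the fastener is turned to its stop with the panel down (value of joint panel below 0.03 rad and value of joint fastener above 1.4 rad), for 0.1 s.
At the end, for the whole second after the job is handed in: The fastener is within 0.17 rad (10 degrees) of its locked stop and the panel, held by it alone against the spring, is less than 0.03 rad open (fastener under 4 mm proud), both at rest (all of step 2 and velocity of joint panel below 0.05 rad/s and velocity of joint fastener below 0.1 rad/s); the robot touches nothing.
It fails at once if the panel is pulled further open (value of joint panel above 0.22 rad).
It fails at once if the vial is moved or lifted (distance of vial from where it was at the start of the episode above 0.02 m).
It fails at once if the weight is moved or lifted (distance of weight from where it was at the start of the episode above 0.02 m).
It fails at once if the block is moved or lifted (distance of coupon from where it was at the start of the episode above 0.02 m).
It fails at once if the lens is moved or lifted (distance of lens from where it was at the start of the episode above 0.02 m).
It also fails if it takes over 35 s, if anything falls off the work surface, if the arm or the gripper's body presses on something with over 40 N, if the wrist force passes 120 N, or if a joint passes its speed limit or range.

## Robot

A 6-joint arm with a two-finger parallel gripper is mounted at the origin on the work surface; the furniture and walls round the work are solid. World frame = base frame: x ahead of the robot, y to its left, z up, the work surface at z = 0. Lengths are in mm, angles in rad, forces in N, time in s.
With the tool pointing down it reaches from about 375 to 925 mm from the base axis. Payload 5.7 kg.
Tool frame: the origin (TCP) lies midway between the tips of the shut fingers; the grasp point (between the pads) lies 19 mm behind it; x points along the fingers, y is the direction in which the jaws open and shut, and the axes are right-handed (so a half turn about x gives the same grasp; the last joint's range is limited). The gripper opens to 88 mm and grips with 3 to 60 N. Pads are 20 mm wide; open, the fingers measure 115 mm over their backs; the gripper's body (75 mm by 178 mm) begins 61 mm behind the grasp point.
Start: joints at [-1.328, 0.359, 1.51, -0, 1.272, -0.115], TCP at [210.112, -561.974, 222.623] pointing down, gripper open.
Joint ranges: [-2.97, 2.97], [-1.01, 2.36], [0.21, 2.38], [-0.96, 4.11], [0.2, 2.71], [-2.98, 2.98]. Speed limits (rad/s): [2.39, 2.39, 3.14, 3.14, 3.14, 3.14].

## Interface

Orientations are given as a 3x3 rotation matrix whose columns are the frame's x, y, z axes.
In Python, from cell import sensors, cams, ticket gives the robot as it stands. The module is installed in compiled form; this text tells all that it offers.
- The arm moves only by the tool arm_command, never from a script. Its argument "increments" is a list of rows, each a list of 7 numbers: the shift along the tool's x, y, z in m, then the turn, a rotation vector about the tool's x, y, z in degrees, then the gripper command: -1 is shut, 1 is fully open, values between are in proportion. A call has 1 to 10 rows; each row is the pose to reach, as a shift and turn from the pose commanded when the call began, along the tool's axes at that moment; what a row does not reach only later rows make up. A row lasts 1/10 s, in which the tool goes at most 50 mm and 8.59 degrees, less where a joint would pass 70% of its speed; a pose out of reach is approached as far as the arm can. A call with a gripper value outside its range is refused whole. The fingers move at their own pace and stop on an object; "newtons" is the grip in N (left out, the last holds). Time passes only in rows, so rows that repeat a pose let the fingers close. It gives the time, the measured TCP pose, the force and the opening at its end, in the units of the state.
- sensors.get_obs(): the state, without advancing time (a new reading comes with each control period).
- cams.capture(name): name is "side" or "top" or "wrist"; returns (picture, depth): 480x640x3 uint8, blue, green, red; 480x640 float32, mm along the optical axis (not along the pixel's ray), 0 where there is no reading.
- cams.camera_params(name): a dict with "mtx" (3x3 intrinsics, pixels), "rvec" (rotation vector, rad) and "tvec" (3), from world to camera coordinates, as OpenCV has them. Camera axes: x right, y down, z forward; pixel columns grow to the right and rows downward; lengths in mm; the calibration is good to about 2 mm. A picture is of the moment at which its call begins: read the wrist's pose just before it. camera_params takes no time and is no camera call; for the wrist camera it gives the pose at the moment of the call.
- ticket.finish_job(): hands the job in, once; it reports no verdict.
The state is a dict: "clock": time; "qpos": joint angles; "dq": joint speeds; "tau": joint torques, N m; "position": TCP position; "tcp_rot": TCP orientation; "wrist_force": force on the tool from outside, world axes, zero at the start; "moment": the same for the moment, N m; "opening": finger opening in mm.
Only numpy, scipy, OpenCV 4.12 (cv2) and the standard library are available. Lean on these libraries where they do the work, as an engineer would, in place of code of your own. Each camera call takes 0.05 s, during which the arm holds its last target. There are 200 camera calls.

## Working session

There is one attempt and no reset: what is moved stays moved. The work goes in short steps, Python scripts to look and compute and a tool call to move; the robot and the scene stay as the last step left them, time stands still between calls to the robot, and variables do not carry over. Pictures are saved under pics/ and viewed, about 8 in all and at most 12, crops included, and the job is handed in when it is done.

Besides the shell and the picture viewer there is one more tool, called after "Call:" as a command line: name --pt "numbers of a row" for each row, then --argument value for the rest. arm_command: Moves the arm, as the interface text tells. Its arguments: {"type":"object","properties":{"increments":{"type":"array"},"newtons":{"type":"number"}},"required":["increments"]}

```bash
mkdir -p pics; cat > h.py <<'E'
import numpy as np, cv2
from cell import sensors, cams, ticket
def cap(n):
    p=cams.camera_params(n); im,d=cams.capture(n)
    R=cv2.Rodrigues(np.array(p["rvec"],float))[0]; return im,d,np.array(p["mtx"]),R,np.array(p["tvec"],float).ravel()
def cloud(d,K,R,t):
    v,u=np.mgrid[:480,:640]; c=np.stack([(u-K[0,2])/K[0,0]*d,(v-K[1,2])/K[1,1]*d,d],-1)
    return (c-t)@R
def ray(u,v,z,K,R,t):
    r=R.T@np.linalg.solve(K,[u,v,1.]); C=-R.T@t; return C+r*(z-C[2])/r[2]
def st():
    o=sensors.get_obs(); print({k:np.round(o[k],3).tolist() for k in("clock","position","tcp_rot","wrist_force","opening")}); return o
E
python3 - <<'E'
from h import *
st()
for n in("top","side"):
    im,d,K,R,t=cap(n); cv2.imwrite(f"pics/{n}0.png",im); np.savez(f"{n}0.npz",im=im,d=d,K=K,R=R,t=t); print(n,(-R.T@t).round())
E
```

```text
{'clock': 0.0, 'position': [209.962, -561.319, 221.82], 'tcp_rot': [[-0.0, 0.35, -0.937], [0.002, -0.937, -0.35], [-1.0, -0.002, -0.0]], 'wrist_force': [0.371, 0.822, -0.236], 'opening': 87.811}
top [457. 240. 921.]
side [ 241. 1054.  385.]
```

View pics/top0.png

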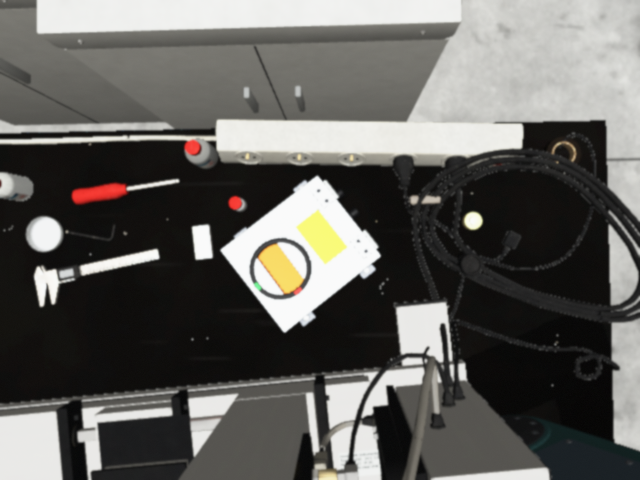

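View pics/side0.png

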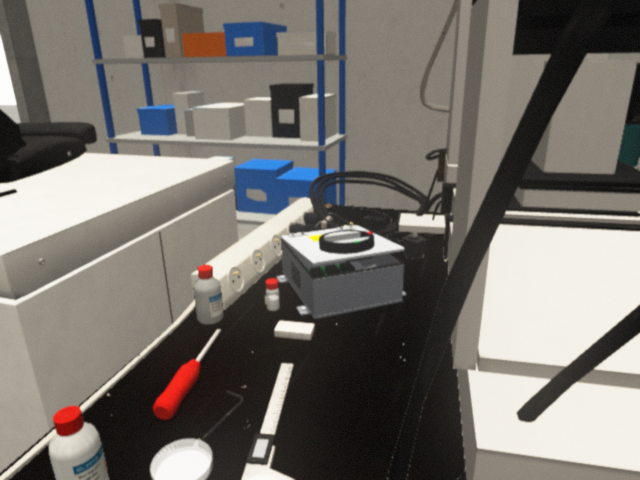

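The top view shows the panel around (300,255), the collar at (280,268), the orange slot running from (265,250) to (295,288), the red mark at (298,291) and the green mark at (257,287). The side view shows the panel ajar. The vial's red cap is at (236,203) and the coupon at (202,242). Next I'll work out positions.

```bash
cat > m.py <<'E'
from h import *
def blobs(im,P,ok,tag,lo,hi,amin=8):
    m=cv2.inRange(cv2.cvtColor(im,cv2.COLOR_BGR2HSV),lo,hi)*ok.astype(np.uint8)
    n,l,s,c=cv2.connectedComponentsWithStats(m)
    for i in range(1,n):
        if s[i,4]>=amin:
            q=np.median(P[l==i],0); cn=cv2.findContours((l==i).astype(np.uint8),0,2)[0][0]
            print(tag,c[i].round(1),s[i,4],q.round(1),cv2.minAreaRect(cn))
E
python3 - <<'E'
from m import *
f=np.load("top0.npz"); im,d,K,R,t=[f[k] for k in("im","d","K","R","t")]
P=cloud(d,K,R,t); ok=(d>0); ok[:170]=0; ok[340:]=0; ok[:,:180]=0; ok[:,400:]=0
for a in(("orange",(8,120,120),(19,255,255)),("green",(45,100,80),(85,255,255)),("red",(0,150,120),(5,255,255)),("yellow",(24,100,120),(35,255,255))): blobs(im,P,ok,*a)
for (u,v) in ((318,178),(380,248),(287,332),(222,250),(202,242),(350,275),(255,215),(472,221)): print((u,v),P[v,u].round(), ray(u,v,85,K,R,t).round())
# panel plane
w=ok&(im.min(2)>180)&(P[...,2]>60)&(P[...,2]<130)
X=P[w]; c=X.mean(0); 
A=np.c_[X[:,:2],np.ones(len(X))]
co=np.linalg.lstsq(A,X[:,2],rcond=None)[0]; r=X[:,2]-A@co; g=abs(r)<5; co=np.linalg.lstsq(A[g],X[g,2],rcond=None)[0]
print(len(X),"grad",co,np.arctan(np.hypot(*co[:2])),np.degrees(np.arctan2(co[1],co[0])))
x,y,wd,h=170,160,240,190
cv2.imwrite("pics/topc.png",cv2.resize(im[y:y+h,x:x+wd],None,fx=3.2,fy=3.2,interpolation=2))
E
```

```text
orange [265.3 255. ] 64 [452.8 356.4  96.4] ((265.8692626953125, 258.54620361328125), (16.49661636352539, 33.11727523803711), 7.125016689300537)
orange [289.7 287.3] 53 [397.4 317.1  95.7] ((287.55975341796875, 286.1039733886719), (30.133106231689453, 14.235066413879395), 3.8140745162963867)
green [257.3 285.6] 25 [402.3 365.9 115. ] ((257.5000305175781, 285.5000305175781), (8.485280990600586, 2.8284268379211426), 45.0)
red [234.3 202.4] 136 [534.3 412.4  49.2] ((234.0, 202.5), (13.0, 12.0), 90.0)
red [296.9 290.1] 15 [395.2 306.5 110.7] ((297.0000305175781, 290.0), (2.0, 7.200000286102295), 53.13010025024414)
yellow [321.1 236.7] 1226 [474.9 270.3  83.5] ((321.12799072265625, 236.66213989257812), (46.14284133911133, 26.72732162475586), 51.709835052490234)
yellow [281.1 268.2] 903 [427.8 332.   93.8] ((281.03997802734375, 268.2200012207031), (45.99999237060547, 20.59999656677246), 53.13010025024414)
(318, 178) [567. 274.  77.] [566. 274.  85.]
(380, 248) [456. 173.  -1.] [456. 180.  85.]
(287, 332) [316. 334.   0.] [329. 325.  85.]
(222, 250) [457. 422.  98.] [457. 425.  85.]
(202, 242) [471. 477.   7.] [470. 456.  85.]
(350, 275) [415. 226.  83.] [415. 226.  85.]
(255, 215) [516. 386.   1.] [511. 373.  85.]
(472, 221) [498.  24.  27.] [496.  38.  85.]
9452 grad [-6.82278172e-02  8.96597225e-02  9.14240697e+01] 0.11219408248335441 127.2698270232966
```

View pics/topc.png

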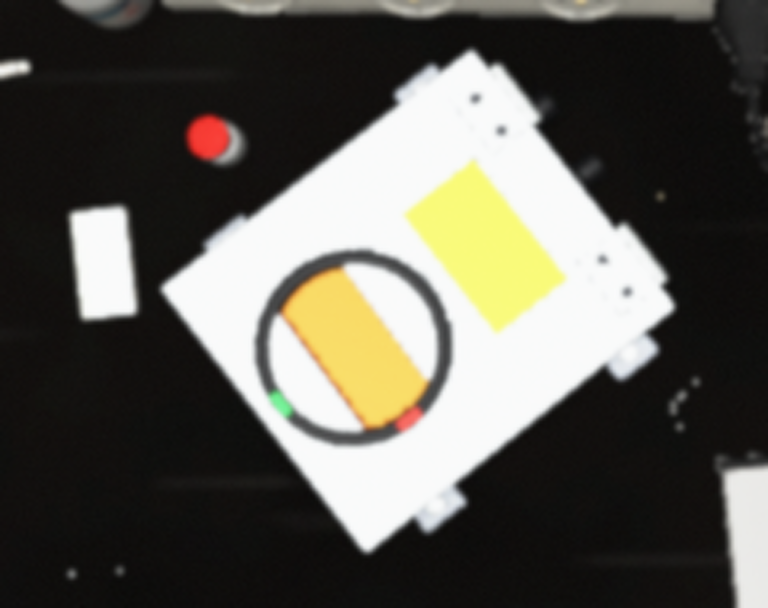

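The crop shows the slot running from (315,287) to (398,408), with red at (410,418) and green at (281,403). Everything fits a case x direction of about 127° and an opening of about 0.11 rad. Before moving I'll check heights along the travel path.

```bash
python3 - <<'E'
from h import *
H={}
for n in("top","side"):
    f=np.load(n+"0.npz"); d=f["d"]; P=cloud(d,f["K"],f["R"],f["t"])[d>0]
    for p in P[(P[:,0]>0)&(P[:,0]<1000)&(abs(P[:,1])<800)&(P[:,2]>-50)]:
        k=(int(p[0]//50),int(p[1]//50)); H[k]=max(H.get(k,-1),p[2])
print("x\\y",*[f"{j*50:5d}" for j in range(14,-13,-1)])
for i in range(17,-1,-1): print(f"{i*50:4d}",*[f"{H[(i,j)]:5.0f}" if (i,j) in H else "    ." for j in range(14,-13,-1)])
f=np.load("top0.npz"); K,R,t=f["K"],f["R"],f["t"]
# panel outline with white corners intersected on tilted plane
co=np.array([-.0682278,.0896597,91.424])
def pl(u,v,off=0):
    r=R.T@np.linalg.solve(K,[u,v,1.]); C=-R.T@t; s=(C[:2]@co[:2]+co[2]+off-C[2])/(r[2]-r[:2]@co[:2]); return C+s*r
c=[pl(*q) for q in((317.5,175.6),(380.9,255.3),(284.7,332.5),(220.6,250.6))]
print(np.round(c,1),[np.linalg.norm(c[i]-c[i-1]).round(1) for i in range(4)],np.mean(c,0))
a=pl(170+315/3.2,160+287/3.2,2);b=pl(170+398/3.2,160+408/3.2,2)
print("slot c",pl(281,268.2,2), "collar top c",pl(170+353/3.2,160+347/3.2,18))
E
```

```text
x\y   700   650   600   550   500   450   400   350   300   250   200   150   100    50     0   -50  -100  -150  -200  -250  -300  -350  -400  -450  -500  -550  -600
 850     .     .   175   176   176   176   176   176   176   175   176   176   175   176     .     .     .     .     .     .     .     .     .     .     .     .     .
 800   128   177   178   178   178   177   177   178   178   177   177   176   176   175     .     .     .     .     .     .     .     .     .     .     .     .     .
 750     .   177   178   178   177   177   178   178   177   178   178   178   178   178     .     .     .     .     .     .     .     .     .     .     .     .     .
 700     .     .     .     .     .     .     .     .     .     .     .     .     .     .     .     .     .     .     .     .     .     .     .     .     .     .     .
 650    12    12    12    14    19    23    64    64    63    63    64    63    63    61    60    59     2     4     4     3     .     .     .     .     .     .     .
 600    13    12    12    13    19    93    66    64    65    65    64    65    64    64   114   11
[... 1676 characters left out ...]
.    -0     5     3     .     .     .     .     .     .     .
  50     .     .   239   242   381   379   271     .     .     .     .     .     .     .     .     .     .     .     .     .     .     .     .     .     .     .     .
   0     .     .     .     .     .     .     .     .     .     .     .     .     .     .     .     .     .     .     .     .     .     .     .     .     .     .     .
[[571.2 274.7  77.1]
 [445.  177.7  77. ]
 [329.9 327.2  98.3]
 [455.9 424.2  98.4]] [np.float64(190.0), np.float64(159.2), np.float64(189.8), np.float64(159.0)] [450.49348417 300.96028276  87.67182933]
slot c [427.55294666 332.0650268   94.02585375] collar top c [427.78303476 331.33112465 109.9443539 ]
```

The panel measures 190 x 159 mm, which agrees with the sizes given. Tall furniture stands at x<300, y −50…400, up to about 500 mm high, under the arm's path. I'll look at it before sweeping over.

```bash
python3 - <<'E'
from h import *
a=np.load("top0.npz"); b=np.load("side0.npz")
A=cv2.resize(a["im"][290:,60:],None,fx=1.35,fy=1.35); B=cv2.resize(b["im"][:,380:],None,fx=.7,fy=.7)
im=np.zeros((600,800,3),np.uint8); im[:A.shape[0],:A.shape[1]]=A[:600,:800]; im[260:260+B.shape[0],:B.shape[1]]=B; 
# depth-height visual
for n,f,y,x in(("top",a,260,260),):
    P=cloud(f["d"],f["K"],f["R"],f["t"])[...,2]; P[f["d"]==0]=0
    C=cv2.applyColorMap(np.clip(P[290:,60:]/500*255,0,255).astype(np.uint8),cv2.COLORMAP_JET); C=cv2.resize(C,(500,164)); im[y:y+164,x:x+500]=C
cv2.imwrite("pics/obs.png",im)
for n,f in(("top",a),("side",b)):
    u=f["K"]@(f["R"]@np.array([0,0,300.])+f["t"]); print(n,"base px",u[:2]/u[2])
    P=cloud(f["d"],f["K"],f["R"],f["t"]); 
    for v,u in ((350,430),(400,440),(420,500),(450,410),(460,350),(470,325),(450,250),(370,435)) if n=="top" else ((20,600),(100,530),(150,500),(300,480),(300,550),(200,480),(420,520),(120,590)): print((u,v),P[v,u].round())
E
```

```text
top base px [562.90836125 656.29945751]
(430, 350) [298. 105.  77.]
(440, 400) [255. 112. 199.]
(500, 420) [260.  62. 296.]
(410, 450) [290. 185. 468.]
(350, 460) [237. 234. 354.]
(325, 470) [239. 259. 384.]
(250, 450) [275. 325. 427.]
(435, 370) [320. 137. 311.]
side base px [606.83279128 104.93713374]
(600, 20) [220. 945. 392.]
(530, 100) [230. 941. 377.]
(500, 150) [230. 846. 350.]
(480, 300) [231. 846. 280.]
(550, 300) [188. 773. 249.]
(480, 200) [236. 845. 328.]
(520, 420) [211. 874. 239.]
(590, 120) [129. 510. 326.]
```

View pics/obs.png

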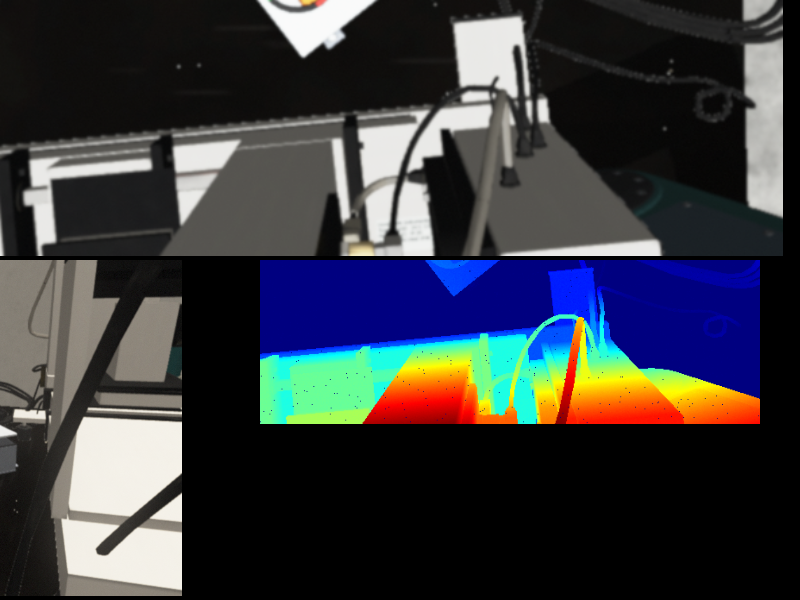

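The picture shows tall instruments with cables, tops above about 430–500 mm at x<290, beside the arm. I'll lift first, then swing round at a radius of about 600 mm with the forearm high.

Call:
arm_command --pt "-0.045 0 0 0 0 0 -1" --pt "-0.09 0 0 0 0 0 -1" --pt "-0.12 -0.012 -0.04 -4 0 0 -1" --pt "-0.13 -0.025 -0.085 -8 0 0 -1" --pt "-0.13 -0.04 -0.13 -13 0 0 -1" --pt "-0.13 -0.054 -0.175 -17 0 0 -1" --pt "-0.13 -0.068 -0.22 -22 0 0 -1" --pt "-0.13 -0.082 -0.264 -26 0 0 -1" --pt "-0.13 -0.095 -0.308 -30 0 0 -1" --pt "-0.13 -0.106 -0.34 -34 0 0 -1" --newtons 30

```text
clock: 1.1
position: [493.2, -341.5, 352.2]
tcp_rot: [[-0.0, 0.817, -0.577], [0.001, -0.577, -0.817], [-1.0, -0.001, -0.001]]
wrist_force: [0.0, 0.3, -0.3]
opening: 11.4
```

Call:
arm_command --pt "0 -0.014 -0.042 -4 0 0 -1" --pt "0 -0.028 -0.084 -8 0 0 -1" --pt "0 -0.044 -0.126 -13 0 0 -1" --pt "0 -0.059 -0.168 -17 0 0 -1" --pt "0 -0.073 -0.21 -22 0 0 -1" --pt "0 -0.088 -0.252 -26 0 0 -1" --pt "0 -0.103 -0.294 -30 0 0 -1" --pt "0 -0.118 -0.335 -35 0 0 -1"

```text
clock: 1.9
position: [589.9, -0.5, 352.3]
tcp_rot: [[-0.001, 1.0, -0.006], [0.0, -0.006, -1.0], [-1.0, -0.001, -0.0]]
wrist_force: [0.6, -0.2, 0.5]
opening: 0.4
```

Call:
arm_command --pt "0 -0.016 -0.042 -4 0 0 -1" --pt "0 -0.036 -0.084 -8 0 0 -1" --pt "0 -0.057 -0.126 -13 0 0 -1" --pt "0 -0.078 -0.168 -17 0 0 -1" --pt "0 -0.099 -0.21 -22 0 0 -1" --pt "0 -0.12 -0.252 -26 0 0 -1" --pt "0 -0.141 -0.294 -30 0 0 -1" --pt "0 -0.16 -0.332 -35 0 0 -1" --pt "0.02 -0.16 -0.332 -35 0 0 -1"

```text
clock: 2.8
position: [431.4, 336.0, 334.6]
tcp_rot: [[0.003, 0.82, 0.573], [0.005, 0.573, -0.82], [-1.0, 0.005, -0.002]]
wrist_force: [1.0, -0.8, -0.2]
opening: 0.6
```

```bash
python3 - <<'E'
from m import *
st(); im,d,K,R,t=cap("wrist"); np.savez("w1.npz",im=im,d=d,K=K,R=R,t=t); cv2.imwrite("pics/w1.png",im); print((-R.T@t).round())
P=cloud(d,K,R,t); ok=d>0
for a in(("orange",(8,110,100),(23,255,255)),("green",(45,100,80),(85,255,255)),("red",(0,150,120),(5,255,255)),("yellow",(24,100,120),(35,255,255))): blobs(im,P,ok,*a,amin=60)
E
```

```text
{'clock': 2.8, 'position': [431.425, 336.002, 334.568], 'tcp_rot': [[0.003, 0.82, 0.573], [0.005, 0.573, -0.82], [-1.0, 0.005, -0.002]], 'wrist_force': [0.969, -0.759, -0.16], 'opening': 0.562}
[392. 391. 497.]
orange [308.7 213.2] 1932 [429.7 332.   94.5] ((308.6390380859375, 213.4487762451172), (28.92337989807129, 69.15373992919922), 88.21009063720703)
orange [306.9 362.8] 288 [414.2 358.1 435. ] ((307.0, 361.0), (70.0, 4.0), 90.0)
orange [320.2 363.5] 294 [416.5 359.5 435.1] ((320.0, 362.0), (4.0, 68.0), 0.0)
green [306.5 175.9] 74 [403.5 366.2 115.8] ((306.5, 176.0), (6.0, 11.0), 90.0)
red [548.5  46. ] 1764 [555.1 649.1  23.8] ((547.8414916992188, 46.709022521972656), (21.56495475769043, 92.02090454101562), 31.47684097290039)
red [415.3 203.1] 223 [535.  411.5  50.4] ((415.0, 203.0), (16.0, 16.0), 90.0)
red [515.7 208. ] 333 [618.7 470.2  89.9] ((515.5, 208.0), (18.0, 21.0), 90.0)
yellow [310.7 270.6] 1255 [465.  279.7  85.4] ((311.5140686035156, 274.8648376464844), (32.59128952026367, 62.22322463989258), 87.79740142822266)
```

View pics/w1.png

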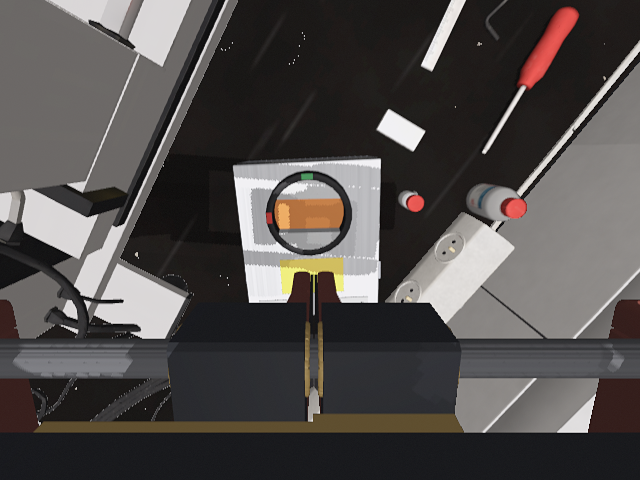

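The wrist view shows the slot at (309,213), the green mark at (306,176) and the red mark at (269,217). Its position estimate of (430,332) agrees with the top view's (428,332). I'll use the red end of the slot, which moves towards green. First I go down to just above the collar, next to that end.

Call:
arm_command --pt "0.04 -0.01 -0.002 0 0 0 -1" --pt "0.08 -0.022 -0.002 0 0 0 -1" --pt "0.12 -0.022 -0.002 0 0 0 -1" --pt "0.16 -0.022 -0.002 0 0 0 -1" --pt "0.19 -0.022 -0.002 0 0 0 -1" --pt "0.2 -0.022 -0.002 0 0 0 -1" --pt "0.2 -0.022 -0.002 0 0 0 -1" --pt "0.2 -0.022 -0.002 0 0 0 -1"

```text
clock: 3.65
position: [414.6, 320.5, 133.8]
tcp_rot: [[0.001, 0.824, 0.566], [0.001, 0.566, -0.824], [-1.0, 0.001, 0.0]]
wrist_force: [1.0, -0.5, 1.1]
opening: 0.5
```

```bash
python3 - <<'E'
from h import *
o=st(); p=np.array(o["position"]); T=np.array(o["tcp_rot"])
print("to slot start, tool axes", T.T@(np.array([409.4,323.5,p[2]])-p), "z",p[2])
im,d,K,R,t=cap("wrist"); np.savez("w2.npz",im=im,d=d,K=K,R=R,t=t); cv2.imwrite("pics/w2.png",im[100:])
im2=cap("top"); cv2.imwrite("pics/t2.png",cv2.resize(im2[0][160:350,170:410],None,fx=2,fy=2)); 
P=cloud(d,K,R,t); h=cv2.cvtColor(im,cv2.COLOR_BGR2HSV)
m=cv2.inRange(h,(8,110,100),(23,255,255)).astype(bool)&(d>0)&(abs(P[...,2]-94)<8)&(np.hypot(P[...,0]-428,P[...,1]-332)<45)
q=P[m]; r=cv2.minAreaRect(q[:,:2].astype(np.float32)); print(len(q),q.mean(0),r); b=cv2.boxPoints(r); print(b, np.degrees(np.arctan2(*(b[1]-b[0])[::-1])),np.degrees(np.arctan2(*(b[2]-b[1])[::-1])))
E
```

```text
{'clock': 3.65, 'position': [414.562, 320.483, 133.814], 'tcp_rot': [[0.001, 0.824, 0.566], [0.001, 0.566, -0.824], [-1.0, 0.001, 0.0]], 'wrist_force': [1.006, -0.479, 1.05], 'opening': 0.521}
to slot start, tool axes [-4.09974151e-03 -2.54773237e+00 -5.40849461e+00] z 133.813934760718
5442 [431.81387295 334.93515431  94.69320252] ((430.3630676269531, 331.309326171875), (77.57743072509766, 32.038028717041016), 36.146785736083984)
[[389.59195 321.36505]
 [408.48978 295.49408]
 [471.1342  341.2536 ]
 [452.23636 367.12457]] -53.853195 36.146805
```

View pics/w2.png

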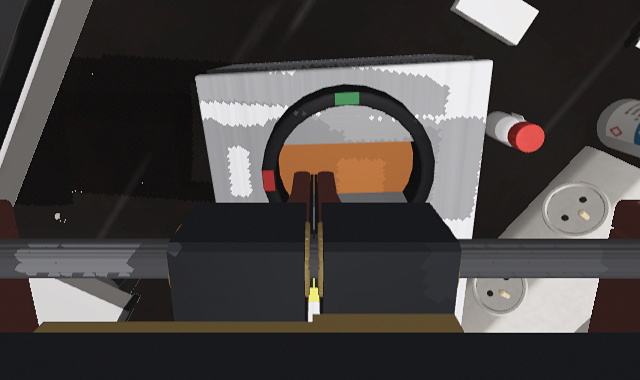

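The slot's yaw is 36°, so the fastener stands at about 0.02 rad. With the hidden strip allowed for, the axis is at about (428.3, 332.7). The fingertip is over the red half. I shift it 6 mm towards the pushing wall and enter the slot without touching the floor.

Call:
arm_command --pt "0 -0.002 -0.006 -1.6 0 0 -1" --pt "0 -0.002 -0.006 -1.6 0 0 -1" --pt "0.01 -0.002 -0.006 -1.6 0 0 -1" --pt "0.02 -0.002 -0.006 -1.6 0 0 -1" --pt "0.03 -0.002 -0.006 -1.6 0 0 -1" --pt "0.03 -0.002 -0.006 -1.6 0 0 -1" --pt "0.03 -0.002 -0.006 -1.6 0 0 -1"

```text
clock: 4.45
position: [408.1, 323.7, 102.0]
tcp_rot: [[-0.001, 0.808, 0.589], [-0.001, 0.589, -0.808], [-1.0, -0.002, -0.0]]
wrist_force: [-0.7, 0.4, -0.4]
opening: 0.3
```

No contact. Now I press down in small steps.

Call:
arm_command --pt "0.003 0 0 0 0 0 -1" --pt "0.006 0 0 0 0 0 -1" --pt "0.009 0 0 0 0 0 -1" --pt "0.012 0 0 0 0 0 -1" --pt "0.014 0 0 0 0 0 -1" --pt "0.016 0 0 0 0 0 -1" --pt "0.018 0 0 0 0 0 -1" --pt "0.019 0 0 0 0 0 -1" --pt "0.02 0 0 0 0 0 -1" --pt "0.02 0 0 0 0 0 -1"

```text
clock: 5.45
position: [408.6, 324.2, 82.7]
tcp_rot: [[0.0, 0.808, 0.589], [0.0, 0.589, -0.808], [-1.0, 0.0, -0.0]]
wrist_force: [-1.5, 3.1, 3.5]
opening: 0.5
```

Call:
arm_command --pt "0.001 0 0 0 0 0 -1" --pt "0.002 0 0 0 0 0 -1" --pt "0.003 0 0 0 0 0 -1" --pt "0.003 0 0 0 0 0 -1"

```text
clock: 5.85
position: [408.5, 324.2, 80.2]
tcp_rot: [[0.0, 0.808, 0.589], [0.0, 0.589, -0.808], [-1.0, 0.0, -0.0]]
wrist_force: [-3.2, 1.7, 8.5]
opening: 0.4
```

Call:
arm_command --pt "0.001 0 0 0 0 0 -1" --pt "0.001 0 0 0 0 0 -1"

```text
clock: 6.05
position: [408.6, 324.2, 80.0]
tcp_rot: [[0.0, 0.808, 0.589], [0.001, 0.589, -0.808], [-1.0, 0.001, -0.0]]
wrist_force: [-5.2, 1.6, 19.4]
opening: 0.8
```

```bash
python3 - <<'E'
from h import *
st(); a=cap("side")[0]; cv2.imwrite("pics/s3.png",cv2.resize(a[200:330,250:430],None,fx=3.5,fy=3.5))
p=np.array(st()["position"]); T=np.array(st()["tcp_rot"]); ax=np.array([427.2,334.1,p[2]])
print("axis in tool frame",T.T@(ax-p))
E
```

```text
{'clock': 6.05, 'position': [408.582, 324.218, 80.013], 'tcp_rot': [[0.0, 0.808, 0.589], [0.001, 0.589, -0.808], [-1.0, 0.001, -0.0]], 'wrist_force': [-5.164, 1.593, 19.37], 'opening': 0.76}
{'clock': 6.1, 'position': [408.575, 324.216, 80.007], 'tcp_rot': [[0.0, 0.808, 0.589], [0.001, 0.589, -0.808], [-1.0, 0.001, -0.0]], 'wrist_force': [-5.557, 1.624, 19.405], 'opening': 0.348}
{'clock': 6.1, 'position': [408.575, 324.216, 80.007], 'tcp_rot': [[0.0, 0.808, 0.589], [0.001, 0.589, -0.808], [-1.0, 0.001, -0.0]], 'wrist_force': [-5.557, 1.624, 19.405], 'opening': 0.348}
axis in tool frame [1.39857497e-02 2.08721096e+01 2.98852354e+00]
```

View pics/s3.png

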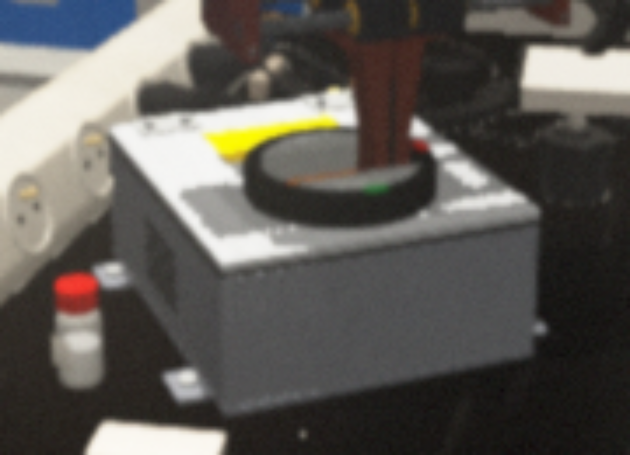

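The panel is flush: tip at z = 80.0 mm with 19 N. I'll work out the arc about the fastener's axis.

```bash
cat > arc.py <<'E'
import numpy as np,sys
def arc(c,s0,ths):
    for th in ths:
        a=np.radians(th); R=np.array([[np.cos(a),-np.sin(a)],[np.sin(a),np.cos(a)]]); print(th,((np.array(s0)+c-R@c)/1e3).round(4).tolist())
E
python3 -c "
from arc import *
arc(np.array([20.9,9.]),(0,-6),range(0,46,5))"
```

```text
0 [0.0, -0.006]
5 [0.0009, -0.0078]
10 [0.0019, -0.0095]
15 [0.003, -0.0111]
20 [0.0043, -0.0126]
25 [0.0058, -0.014]
30 [0.0073, -0.0152]
35 [0.0089, -0.0164]
40 [0.0107, -0.0173]
45 [0.0125, -0.0181]
```

Call:
arm_command --pt "-0.0003 0 -0.003 0 0 0 -1" --pt "-0.0003 0 -0.006 0 0 0 -1" --pt "-0.0003 0.0009 -0.0078 5 0 0 -1" --pt "-0.0003 0.0019 -0.0095 10 0 0 -1" --pt "-0.0003 0.003 -0.0111 15 0 0 -1" --pt "-0.0003 0.0043 -0.0126 20 0 0 -1" --pt "-0.0003 0.0058 -0.014 25 0 0 -1" --pt "-0.0003 0.0073 -0.0152 30 0 0 -1" --pt "-0.0003 0.0073 -0.0152 30 0 0 -1"

```text
clock: 7.0
position: [406.7, 339.7, 80.1]
tcp_rot: [[0.002, 0.994, 0.105], [-0.001, 0.105, -0.994], [-1.0, 0.002, 0.002]]
wrist_force: [-0.7, -3.9, 15.1]
opening: 0.6
```

```bash
python3 - <<'E'
from m import *
from arc import arc
o=st(); p=np.array(o["position"]); T=np.array(o["tcp_rot"]); c=(T.T@(np.array([427.2,334.1,p[2]])-p)); print("axis in tool",c,"yaw",np.degrees(np.arctan2(T[1,1],T[0,1])))
im,d,K,R,t=cap("wrist"); cv2.imwrite("pics/w4.png",im[80:330,150:500])
arc(c[1:],(0,0),range(0,71,6))
E
```

```text
{'clock': 7.0, 'position': [406.737, 339.665, 80.074], 'tcp_rot': [[0.002, 0.994, 0.105], [-0.001, 0.105, -0.994], [-1.0, 0.002, 0.002]], 'wrist_force': [-0.709, -3.888, 15.117], 'opening': 0.608}
axis in tool [ 0.05458348 19.76774393  7.67736278] yaw 6.011816583267928
0 [0.0, 0.0]
6 [0.0009, -0.002]
12 [0.002, -0.0039]
18 [0.0033, -0.0057]
24 [0.0048, -0.0074]
30 [0.0065, -0.0089]
36 [0.0083, -0.0102]
42 [0.0102, -0.0113]
48 [0.0122, -0.0122]
54 [0.0144, -0.0128]
60 [0.0165, -0.0133]
66 [0.0187, -0.0135]
```

View pics/w4.png

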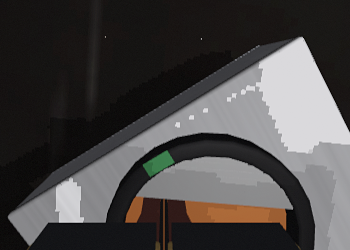

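The slot has followed the tool, with its wall lined up with the fingers and the green mark still ahead. The panel is still down. I carry on round the arc to the stop.

Call:
arm_command --pt "0.0003 0.0009 -0.002 6 0 0 -1" --pt "0.0003 0.002 -0.0039 12 0 0 -1" --pt "0.0003 0.0033 -0.0057 18 0 0 -1" --pt "0.0003 0.0048 -0.0074 24 0 0 -1" --pt "0.0003 0.0065 -0.0089 30 0 0 -1" --pt "0.0003 0.0083 -0.0102 36 0 0 -1" --pt "0.0003 0.0102 -0.0113 42 0 0 -1" --pt "0.0003 0.0122 -0.0122 48 0 0 -1" --pt "0.0003 0.0144 -0.0128 54 0 0 -1" --pt "0.0003 0.0144 -0.0128 54 0 0 -1"

```text
clock: 8.05
position: [419.6, 354.3, 80.0]
tcp_rot: [[0.002, 0.669, -0.744], [-0.001, -0.744, -0.669], [-1.0, 0.002, -0.001]]
wrist_force: [-1.2, -2.7, 16.5]
opening: 0.6
```

```bash
python3 - <<'E'
from m import *
from arc import arc
o=st(); p=np.array(o["position"]); T=np.array(o["tcp_rot"]); c=(T.T@(np.array([427.2,334.1,p[2]])-p)); print("axis in tool",c,"yaw",np.degrees(np.arctan2(T[1,1],T[0,1])))
arc(c[1:],(0,0),range(0,21,4))
E
```

```text
{'clock': 8.05, 'position': [419.621, 354.263, 80.047], 'tcp_rot': [[0.002, 0.669, -0.744], [-0.001, -0.744, -0.669], [-1.0, 0.002, -0.001]], 'wrist_force': [-1.244, -2.662, 16.497], 'opening': 0.638}
axis in tool [ 0.03109326 20.05965566  7.84718814] yaw -48.03392707030122
0 [0.0, 0.0]
4 [0.0006, -0.0014]
8 [0.0013, -0.0027]
12 [0.0021, -0.004]
16 [0.0029, -0.0052]
20 [0.0039, -0.0064]
```

Call:
arm_command --pt "0 0.0006 -0.0014 4 0 0 -1" --pt "0 0.0006 -0.002 5 0 0 -1" --pt "0 0.0006 -0.003 5 0 0 -1" --pt "0 0.0006 -0.0035 5 0 0 -1" --pt "0 0.0006 -0.0035 5 0 0 -1"

```text
clock: 8.55
position: [420.6, 354.9, 79.9]
tcp_rot: [[-0.001, 0.604, -0.797], [-0.003, -0.797, -0.604], [-1.0, 0.002, 0.003]]
wrist_force: [-5.9, -6.4, 22.0]
opening: 0.7
```

Call:
arm_command --pt "-0.0003 0 -0.001 0 0 0 -1" --pt "-0.0003 0 -0.002 0 0 0 -1" --pt "-0.0003 0 -0.002 0 0 0 -1"

```text
clock: 8.85
position: [420.7, 354.9, 79.9]
tcp_rot: [[-0.004, 0.604, -0.797], [-0.005, -0.797, -0.604], [-1.0, 0.002, 0.006]]
wrist_force: [-7.0, -7.9, 23.6]
opening: 0.4
```

```bash
python3 - <<'E'
from m import *
st(); im=cap("wrist")[0]; a=cap("side")[0]
A=im[80:330,150:500]; B=cv2.resize(a[215:290,290:400],(440,300)); o=np.zeros((300,800,3),np.uint8); o[:250,:350]=A; o[:,360:]=B; cv2.imwrite("pics/w5.png",o)
E
```

```text
{'clock': 8.85, 'position': [420.705, 354.942, 79.911], 'tcp_rot': [[-0.004, 0.604, -0.797], [-0.005, -0.797, -0.604], [-1.0, 0.002, 0.006]], 'wrist_force': [-7.027, -7.904, 23.595], 'opening': 0.366}
```

View pics/w5.png

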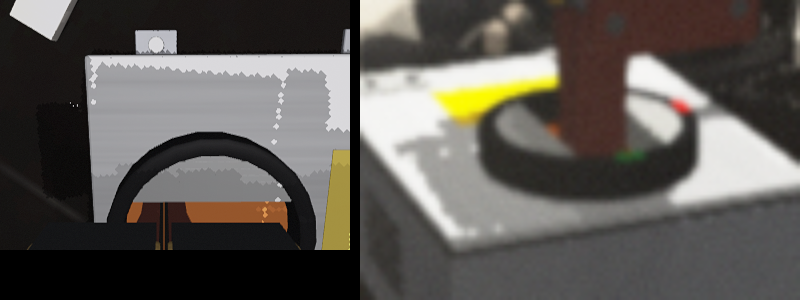

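The slot wall now lies parallel to the panel's side edge, and the force rises with no further motion, so it is at its stop. I ease off the floor, back off the wall, then lift out straight.

Call:
arm_command --pt "-0.001 0 0 0 0 0 -1" --pt "-0.002 0 0.002 0 0 0 -1" --pt "-0.004 0 0.006 0 0 0 -1" --pt "-0.008 0 0.009 0 0 0 -1" --pt "-0.025 0 0.009 0 0 0 -1" --pt "-0.06 0 0.009 0 0 0 -1" --pt "-0.1 0 0.009 0 0 0 -1" --pt "-0.14 0 0.009 0 0 0 -1" --pt "-0.18 0 0.009 0 0 0 -1" --pt "-0.2 0 0.009 0 0 0 -1"

```text
clock: 9.95
position: [416.9, 353.1, 282.7]
tcp_rot: [[0.004, 0.603, -0.798], [0.003, -0.798, -0.603], [-1.0, 0.0, -0.005]]
wrist_force: [0.5, 0.9, -0.5]
opening: 0.2
```

```bash
python3 - <<'E'
from m import *
st(); im,d,K,R,t=cap("wrist"); cv2.imwrite("pics/w6.png",im)
P=cloud(d,K,R,t); h=cv2.cvtColor(im,cv2.COLOR_BGR2HSV)
m=cv2.inRange(h,(8,110,100),(23,255,255)).astype(bool)&(d>0)&(abs(P[...,2]-84)<12)&(np.hypot(P[...,0]-428,P[...,1]-332)<45)
q=P[m]; print(len(q),np.median(q[:,2]),cv2.minAreaRect(q[:,:2].astype(np.float32)))
w=(d>0)&(h[...,1]<60)&(P[...,2]>65)&(P[...,2]<92)&(np.hypot(P[...,0]-450,P[...,1]-301)<110)&(np.hypot(P[...,0]-428,P[...,1]-332)>52)
X=P[w];A=np.c_[X[:,:2],np.ones(len(X))];co=np.linalg.lstsq(A,X[:,2],rcond=None)[0]; print(len(X),co,"tilt along case x",co[:2]@[np.cos(np.radians(127.6)),np.sin(np.radians(127.6))])
E
```

```text
{'clock': 9.95, 'position': [416.911, 353.138, 282.685], 'tcp_rot': [[0.004, 0.603, -0.798], [0.003, -0.798, -0.603], [-1.0, 0.0, -0.005]], 'wrist_force': [0.505, 0.899, -0.529], 'opening': 0.16}
2522 81.10225359022783 ((426.5316467285156, 333.8363037109375), (34.79643630981445, 77.50175476074219), 36.89265823364258)
15845 [-3.97101415e-03  5.73533099e-03  7.88211840e+01] tilt along case x 0.006966938420981695
```

View pics/w6.png

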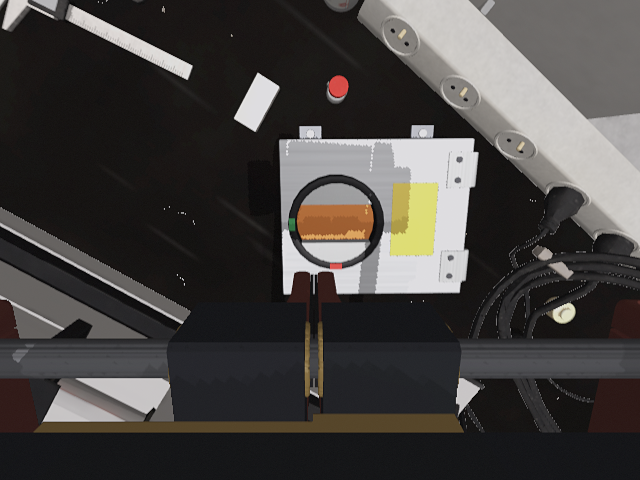

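The slot points at the green mark at (291,224). Its yaw is 126.9°, against 127.6° for the case axis. The panel tilt is 0.007 rad, the floor is at 81 mm and the robot is clear.

```bash
python3 -c "
from h import *
print(ticket.finish_job())"
```

```text
the job is handed in; nothing more can be done
None
```

The panel is shut and the fastener is turned to its stop. I handed the job in at about 10 s on the robot's clock; the hand-in reports no verdict.

**What I did:** I set the shut fingers in the red end of the slot and pressed the panel flush, with the tip at z = 80.0 mm and 19 N. I then led the slot about 88° clockwise until the force rose with no further motion. After that I eased off the wall and lifted clear.

**Last checks, with the robot clear:**
- **Fastener:** the slot points at the green mark. Its yaw is 126.9° against 127.6° for the case's x axis, well inside the 10° limit.
- **Panel:** it stayed down when I let go, with a measured tilt of about 0.007 rad. The slot floor is at 81 mm against 80 mm nominal, within the calibration's error.
- **Contact and small things:** the wrist force is back to about zero. The arm was not moved near the vial, block, weight or lens, and the vial and block still stand upright in the last picture. I did not re-measure where any of the four stand, and did not locate the weight or lens.

No check failed. The two early estimates of the fastener's axis differed by about 2 mm, because the slot wall hid part of the floor from the wrist camera.

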